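# Unlatch and open the scrap chute gate

## Task

The scrap chute's yellow gate is held shut by a gravity latch. Press the red thumb lever down to lift the steel latch bar clear of its blue catch, and with the lever held down push the gate away until it stands wide open, then let go so that the bar drops back and the gate stays open. Work only through the lever and the gate, never the bar itself, be gentle (the lever is thin and bends, the catch's height is not known, so feel for it), swing the gate slowly, and leave the other things on the bench where they are.

Things in the scene. Friction and masses are not known exactly. Their poses are not given: they have to be found in the camera images.
- chute: galvanised tin chute with two gate posts, fixed; 370 mm wide, side walls 70 mm tall, posts 150 mm (hinge side) and 135 mm, nothing overhead. Origin on the bench under the middle of the shut gate; x points down the chute (away from the robot, the way the gate opens), y along the shut gate towards its hinge, z up
- gate_hinge (a point): point on the gate's upright hinge axis, at the height of the gate's top edge (145 mm over the bench); 130 mm along the chute's +y from its origin
- gate (a joint): gate angle, rad: 0 shut, grows as the free edge swings away from the robot into the chute (counterclockwise seen from above), end stop at 1.5; wide open means at least 1.2. Stiff hinge: it stays where it is left and takes about 1 N to push at the lever's distance. Not to be swung faster than 1.5 rad/s
- panel: the gate's 4 mm yellow sheet, 246 mm wide, top edge 145 mm and bottom edge 12 mm over the bench; origin on the hinge axis at bench height, y along the gate towards the hinge, x the way it opens; front face 2 mm in front of (-x of) the hinge axis. Not to be pushed with more than 15 N
- latch (a joint): latch angle, rad: 0 at rest (bar down), grows as the lever goes down and the bar comes up, at most 0.5. Lever and bar are one rocker pivoted on the gate's front, 165 mm from the hinge axis and 106 mm over the bench; it drops back by its own weight. Weight and friction resist with 1 to 4 N at the pad
- lever: the red thumb lever (origin at the rocker's pivot axis; axes those of the gate when at rest), which ends in the pad of lever_pad. Bends if pressed with more than 15 N
- lever_pad (a point): centre of the top face of the lever's pad, which sticks out level from the gate's front towards the robot: 42 mm (from 8 to 50 mm in front of the hinge axis) x 44 mm along the gate, 4 mm thick. At rest its top is 112 mm over the bench, 110 mm from the hinge axis along the gate, 55 mm from the pivot; the gate rises 33 mm above it right behind. It swings with the gate
- bar: steel latch bar, 97 x 10 x 16 mm tall, lying level along the gate's front on the side away from the hinge, its tip reaching past the gate's free edge into the catch; origin at the rocker's pivot axis. Not to be touched
- bar_tip (a point): end of the latch bar, 115 mm from the pivot; at rest 106 mm over the bench
- catch_post (a point): top of the post beside the catch, 135 mm over the bench. Catch: a blue bracket round the bar's tip, with a lip behind the bar and a soft black buffer over it. Its height differs each time and is not measured: the bar clears the lip after 4 to 21 mm of pad travel; 0.5 to 2 mm more brings it to the buffer, where force climbs some 8 N per mm. It may rub there. Past the catch at gate 0.1
- modem: bystander: black plastic modem, 110 x 150 x 30 mm, lying flat on the bench beside the chute, hinge side; origin under its centre
- lamp_holder: bystander: white porcelain lamp holder, 62 mm across, 50 mm tall, standing; origin under its centre
- spudger: bystander: blue-handled steel spudger, 180 mm long, lying flat; origin near mid-length, on the bench
- screw_tin: bystander: plain steel tin, 68 mm across, 70 mm tall; origin under its centre
- board: bystander: green circuit board, 90 x 130 mm, 16 mm tall with parts, lying flat; origin under its centre

How it is judged:
On the way, in this order (a step that is already met when the one before it is completed fails the run):
1. the thumb lever is pressed by the fingers and the bar is up while the gate is still shut (value of joint latch above 0.05 rad and value of joint gate below 0.05 rad and contact force between lever and the fingers above 0.5 N), for 0.1 s.
2. the gate has swung past the catch (value of joint gate above 0.3 rad), for 0.1 s.
At the end, for the whole second after the job is handed in: The gate stands open by at least 1.2 rad (about 70 degrees) and at rest, the latch bar has dropped back (latch below 0.04 rad), and nothing touches them (value of joint gate above 1.2 rad and velocity of joint gate between -0.05 and 0.05 rad/s and value of joint latch below 0.04 rad).
It fails at once if the thumb lever is pressed with more than 15 N (contact force between lever and the fingers above 15 N or contact force between lever and the arm above 15 N).
It fails at once if the gate sheet is pushed with more than 15 N (contact force between panel and the fingers above 15 N or contact force between panel and the arm above 15 N).
It fails at once if the latch bar itself is touched (contact force between bar and the fingers above 1 N or contact force between bar and the arm above 1 N).
It fails at once if the gate is swung faster than 1.5 rad/s (velocity of joint gate above 1.5 rad/s).
It fails at once if another thing on the bench is moved by more than 15 mm (distance of any of modem, lamp_holder, spudger, screw_tin, board from where it was at the start of the episode above 0.015 m).
It also fails if it takes over 56 s, if anything falls off the work surface, if the arm or the gripper's body presses on something with over 40 N, if the wrist force passes 120 N, or if a joint passes its speed limit or range.

## Robot

A 7-joint arm with a two-finger parallel gripper is mounted at the origin on the work surface. World frame = base frame: x ahead of the robot, y to its left, z up, the work surface at z = 0. Lengths are in m, angles in rad, forces in N, time in s.
With the tool pointing down it reaches from about 0.4 to 0.85 m from the base axis. Payload 4.5 kg.
Tool frame: the origin (TCP) lies where the fingers leave the gripper's body, on its centre line; the fingertips stand 64 mm ahead of it and the grasp point (between the pads) lies 45 mm ahead of it; z points along the fingers, y is the direction in which the jaws open and shut (so a half turn about z gives the same grasp; the last joint's range is limited). The gripper opens to 88 mm and grips with 3 to 60 N. Pads are 18 mm wide; open, the fingers measure 123 mm over their backs; the gripper's body (75 mm by 187 mm) begins 45 mm behind the grasp point.
Start: joints at [-1.149, 0.689, -0.195, 1.565, 0.157, 0.902, -0.215], TCP at [0.236, 0.579, 0.303] pointing down, gripper open.
Joint ranges: [-3.01, 3.01], [-0.46, 2.08], [-1.47, 1.51], [0.13, 2.56], [-1, 4.14], [0.04, 2.09], [-2.66, 2.66]. Speed limits (rad/s): [2.57, 2.57, 3.14, 3.14, 3.14, 3.14, 3.14].

## Interface

Orientations are given as a unit quaternion [x, y, z, w].
In Python, from plant import monitor, snapshot, workorder, finder gives the robot as it stands.
- The arm moves only by the tool carry_out, never from a script. Its argument "motion" is one flat list of numbers, 6 for each row, row after row: the shift along the tool's x, y, z in cm, then the turn, a rotation vector about the tool's x, y, z in rad. In form: [x, y, z, rx, ry, rz, x, y, z, rx, ry, rz, ...]. A call has 1 to 8 rows; each row shifts and turns the commanded pose from where the row before left it, along the tool's axes as they then stand; what a row does not reach is not made up. A row lasts 1/8 s, in which the tool goes at most 62.5 mm and 10.7 degrees, less where a joint would pass 70% of its speed; a pose out of reach is approached as far as the arm can. A call with a gripper value outside its range is refused whole. "hand" is the finger opening in cm, from 0 to 8.81, set as the call begins (left out, the last holds). The fingers move at their own pace and stop on an object; "grip_force" is the grip in N (left out, the last holds). Time passes only in rows, so rows that do not move let the fingers close. It gives the time, the measured TCP pose, the force and the opening at its end, in the units of the state.
- monitor.get_state(): the state, without advancing time (a new reading comes with each control period).
- snapshot(name): name is "scene" or "side" or "wrist"; returns a dict with "frame" (480x640x3 uint8, red, green, blue), "range_z" (480x640 float32, m along the optical axis (not along the pixel's ray), 0 where there is no reading), "fx", "fy", "cx", "cy" (pixels), "rvec" (rotation vector, rad) and "tvec" (3), from world to camera coordinates, as OpenCV has them; the wrist camera has in their place "hand_eye" (4x4, takes a point from camera to tool coordinates, whose origin is the TCP and whose axes are the flange's). Camera axes: x right, y down, z forward; pixel columns grow to the right and rows downward; lengths in m; the calibration is good to about 2 mm. A picture is of the moment at which its call begins: read the wrist's pose just before it.
- workorder.finish_job(): hands the job in, once; it reports no verdict.
Trained networks look in a picture, given as the dict that the camera call returned (one of the last four; its "shot" number tells which), for a name from the list of things; names that differ only in an ending like _2 or _b are one class to them, and where a whole thing is asked for, a point or a joint stands for the part that bears it (a point fixed in the world has none). Each returns a list of dicts, best first, with "p" (0 to 1); they miss things now and then, are a little off and sometimes report something else, mostly with a low value. They report only what shows in the picture. A call takes as long as a camera call.
- finder.masks_of(picture, thing): "pixels" (480x640 bool, what is visible of it) and "extent" ([left, top, right, bottom] in pixels, round what is visible of it).
The state is a dict: "clock": time; "q": joint angles; "qd": joint speeds; "joint_torque": joint torques, N m; "tool_pos": TCP position; "eef_rot": TCP orientation; "contact_force": force on the tool from outside, world axes, zero at the start; "moment": the same for the moment, N m; "opening": opening from 0.0 (shut) to 1.0 (fully open).
Only numpy, scipy, OpenCV 4.12 (cv2) and the standard library are available. Lean on these libraries where they do the work, as an engineer would, in place of code of your own. Each camera call takes 0.05 s, during which the arm holds its last target. There are 200 camera calls.

## Working session

There is one attempt and no reset: what is moved stays moved. The work goes in short steps, Python scripts to look and compute and a tool call to move; the robot and the scene stay as the last step left them, time stands still between calls to the robot, and variables do not carry over. Pictures are saved under pics/ and viewed, about 8 in all and at most 12, crops included, and the job is handed in when it is done.

Besides the shell and the picture viewer there is one more tool, called after "Request:" by a JSON object that holds its "fn" and its "kwargs". carry_out: Moves the arm, as the interface text tells. Its arguments: {"type":"object","properties":{"motion":{"type":"array"},"hand":{"type":"number"},"grip_force":{"type":"number"}},"required":["motion"]}

```bash
ls; mkdir -p pics
cat > h.py <<'E'
import numpy as np, cv2
from scipy.spatial.transform import Rotation as R
from plant import monitor, snapshot, workorder, finder
def cloud(p):
    z=p["range_z"]; v,u=np.mgrid[:480,:640]
    c=np.stack([(u-p["cx"])/p["fx"]*z,(v-p["cy"])/p["fy"]*z,z],-1)
    Rm=cv2.Rodrigues(np.array(p["rvec"],float))[0]
    w=(c-np.array(p["tvec"]).ravel())@Rm
    w[z<=0]=np.nan
    return w
def st():
    s=monitor.get_state()
    print({k:np.round(s[k],3).tolist() for k in ("clock","q","tool_pos","eef_rot","contact_force","moment","opening")})
    return s
def save(p,n): cv2.imwrite("pics/"+n,p["frame"][:,:,::-1])
E
python3 - <<'E'
from h import *
st()
for n in("scene","side"):
    p=snapshot(n); save(p,n+"1.png"); w=cloud(p)
    for t in("lever","panel","bar","catch_post","chute","modem","lamp_holder","screw_tin","board","spudger"):
        try: r=finder.masks_of(p,t)
        except Exception as e: print(t,e); continue
        if r:
            m=r[0]["pixels"]; q=w[m]; q=q[~np.isnan(q[:,0])]
            print(n,t,len(r),round(r[0]["p"],2),r[0]["extent"],m.sum(),np.nanmedian(q,0).round(3),np.percentile(q,[3,97],axis=0).round(3).tolist())
E
```

```text
pics
{'clock': 0.0, 'q': [-1.149, 0.69, -0.194, 1.566, 0.157, 0.902, -0.215], 'tool_pos': [0.236, 0.578, 0.302], 'eef_rot': [0.193, 0.981, -0.001, -0.0], 'contact_force': [-0.111, 0.424, -0.07], 'moment': [0.026, 0.03, 0.034], 'opening': 0.998}
scene lever 1 0.75 [306.5, 223.2, 327.2, 244.2] 220 [ 0.475 -0.     0.114] [[0.446, -0.022, 0.061], [0.492, 0.025, 0.119]]
scene panel 1 0.75 [285.4, 206.7, 357.4, 300.5] 2379 [ 0.512 -0.022  0.087] [[0.507, -0.134, 0.019], [0.516, 0.098, 0.148]]
scene bar 1 0.59 [281.4, 274.8, 281.7, 276.6] 4 [ 0.505 -0.138  0.114] [[0.5, -0.14, 0.113], [0.505, -0.137, 0.118]]
scene catch_post 1 0.93 [259.5, 195.6, 607.7, 480.0] 50353 [0.835 0.01  0.002] [[0.51, -0.197, -0.174], [1.175, 0.178, 0.111]]
scene chute 1 0.94 [263.9, 198.2, 602.2, 480.0] 50165 [0.835 0.009 0.002] [[0.51, -0.197, -0.174], [1.174, 0.178, 0.11]]
scene modem 1 0.9 [372.3, 182.1, 443.5, 239.0] 2271 [0.545 0.258 0.031] [[0.469, 0.205, 0.008], [0.616, 0.318, 0.037]]
scene lamp_holder 3 0.9 [241.1, 325.0, 270.1, 356.1] 618 [ 0.548 -0.264  0.033] [[0.52, -0.286, 0.003], [0.567, -0.231, 0.05
[... 911 characters left out ...]
.9] 13325 [ 0.692 -0.031  0.006] [[0.491, -0.202, -0.144], [1.175, 0.179, 0.139]]
side modem 1 0.73 [231.7, 203.1, 272.3, 235.5] 898 [0.517 0.259 0.03 ] [[0.466, 0.213, 0.009], [0.595, 0.319, 0.033]]
side lamp_holder 2 0.56 [377.9, 289.8, 397.8, 312.9] 441 [ 0.527 -0.267  0.024] [[0.512, -0.286, 0.004], [0.552, -0.24, 0.051]]
side screw_tin 2 0.73 [291.0, 231.1, 313.8, 245.6] 180 [ 0.486 -0.003  0.112] [[0.463, -0.027, 0.104], [0.506, 0.021, 0.115]]
side board 2 0.74 [368.0, 363.4, 440.2, 429.9] 2359 [ 0.346 -0.453  0.005] [[0.3, -0.511, 0.001], [0.395, -0.388, 0.017]]
side spudger 1 0.62 [407.0, 295.7, 412.3, 349.5] 262 [ 0.521 -0.348  0.009] [[0.471, -0.385, 0.001], [0.601, -0.292, 0.012]]
```

Run:
```python
from h import *
a=[]
for n in("scene","side"):
    p=snapshot(n); w=cloud(p)
    m=finder.masks_of(p,"panel")[0]["pixels"]; m=cv2.erode(m.astype(np.uint8),np.ones((3,3)))>0
    q=w[m]; q=q[~np.isnan(q[:,0])]
    q=q[(q[:,2]>.02)&(q[:,2]<.142)&(abs(q[:,0]-.512)<.02)]
    for _ in range(4):
        k=np.polyfit(q[:,1],q[:,0],1); r=q[:,0]-np.polyval(k,q[:,1]); q=q[abs(r)<max(2*r.std(),.002)]
    print(n,"x=%.4f%+.4f y"%(k[1],k[0]),q[:,1].min(),q[:,1].max(),r.std())
    for g in("lever","modem"):
        m=finder.masks_of(p,g)[0]["pixels"]; q=w[m]
        if g=="lever": q=q[(q[:,2]>.105)&(q[:,2]<.12)]; 
        print(g,np.nanmin(q,0),np.nanmax(q,0),np.nanmean(q,0),cv2.minAreaRect(q[:,:2].astype(np.float32)[~np.isnan(q[:,0])]))
    c=cv2.resize(p["frame"][150:330,230:450,::-1] if n=="scene" else p["frame"][160:330,230:450,::-1],None,fx=3.4,fy=3.2); a.append(c)
    cv2.imwrite(f"pics/{n}c.png",c)
```

```text
scene x=0.5107-0.0261 y -0.1396308991613205 0.1049814342115761 0.0009920589922624977
lever [ 0.45679511 -0.02319876  0.10576358] [0.49253531 0.02251394 0.11978592] [ 0.47509156 -0.00071305  0.11376007] ((0.4752553105354309, -0.00039160437881946564), (0.03483940288424492, 0.04550980404019356), 7.045340061187744)
modem [0.45649823 0.19807438 0.00442357] [0.6231738  0.33273495 0.04193575] [0.54350439 0.25957567 0.03033238] ((0.5411076545715332, 0.2640179395675659), (0.11401189863681793, 0.15239615738391876), 78.812744140625)
side x=0.5114-0.0238 y -0.13720119261509414 0.10306592601984119 0.0011092994884375166
lever [ 0.46155325 -0.03065857  0.10555076] [0.50281548 0.02001431 0.11594457] [ 0.4814279  -0.00452704  0.11194078] ((0.48197174072265625, -0.005716335028409958), (0.0396038219332695, 0.05181659385561943), 3.0046515464782715)
modem [ 0.45955896  0.20810786 -0.00161704] [0.62184435 0.33042426 0.03699446] [0.52090467 0.26069111 0.02719346] ((0.5405832529067993, 0.26440197229385376), (0.11473565548658371, 0.14665865898132324), 78.76151275634766)
```

View pics/scenec.png

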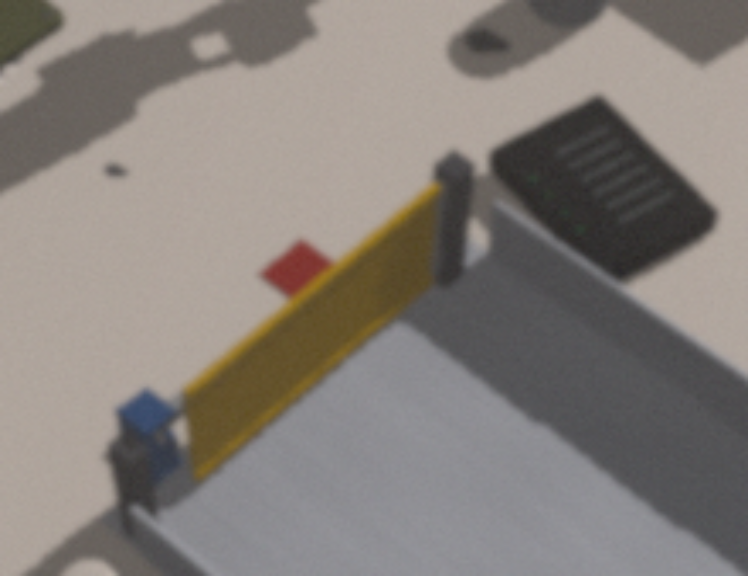

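View pics/sidec.png

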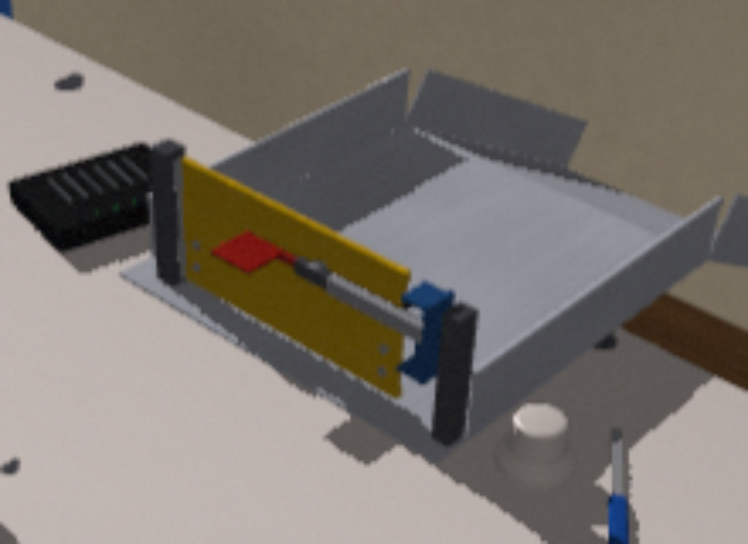

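The scene picture shows the red pad in front of the yellow gate (crop about 298,268). The side picture shows the lever (about 250,250), the bar and the blue catch (about 425,320), with the bar seated. The fitted hinge axis is near (0.509, 0.107) and the gate yaw is about 0.025. That puts the pad centre at about (0.482, -0.004, 0.112), which matches the detected pad.

Request:
{"fn": "carry_out", "kwargs": {"motion": [-2.8,-2.7,0,0,0,0,-2.8,-2.7,0,0,0,0,-2.8,-2.7,0,0,0,0,-2.8,-2.7,0,0,0,0,-2.8,-2.7,0,0,0,0,-2.8,-2.7,0,0,0,0,-2.8,-2.7,0,0,0,0,-2.8,-2.7,0,0,0,0], "hand": 0, "grip_force": 20}}

```text
clock: 2.5
tool_pos: [0.3626, 0.2929, 0.3029]
eef_rot: [0.193, 0.981, 0.0, 0.0]
contact_force: [0.4, -0.1, 0.1]
opening: 0.113
```

Request:
{"fn": "carry_out", "kwargs": {"motion": [-2.8,-2.7,0,0,0,0,-2.8,-2.7,0,0,0,0,-2.8,-2.7,0,0,0,0,-2.8,-2.7,0,0,0,0,-2.8,-2.7,0,0,0,0,-2.8,-2.7,0,0,0,0,-2.8,-2.7,0,0,0,0,-2.8,-2.7,0,0,0,0]}}

```text
clock: 3.5
tool_pos: [0.4883, 0.0081, 0.3029]
eef_rot: [0.193, 0.981, 0.0, 0.0]
contact_force: [0.8, 0.9, -0.0]
opening: 0.007
```

Request:
{"fn": "carry_out", "kwargs": {"motion": [0,0,0.4,0,0,0.144,0,0,0.4,0,0,0.144,0,0,0.4,0,0,0.144,0,0,0.4,0,0,0.144,0,0,0.4,0,0,0.144,0,0,0.4,0,0,0.144,0,0,0.4,0,0,0.144,0,0,0.4,0,0,0.144]}}

```text
clock: 4.5
tool_pos: [0.4879, 0.0094, 0.2707]
eef_rot: [0.698, 0.716, 0.0, 0.0]
contact_force: [0.4, 0.9, 0.8]
opening: 0.007
```

```bash
cat >> h.py <<'E'
H=np.array([.5085,.107]); YAW=.025
def rel(s):
    "gate frame: front distance, dist along gate from hinge (mm), tip z, tool-y yaw"
    p=np.array(s["tool_pos"]); Rm=R.from_quat(s["eef_rot"]).as_matrix(); tip=p+.064*Rm[:,2]
    gx=np.array([np.cos(YAW),np.sin(YAW)]); gy=np.array([-gx[1],gx[0]])
    d=tip[:2]-H; print("tip gx %.1f gy %.1f z %.1f mm"%(d@gx*1e3,d@gy*1e3,tip[2]*1e3),"yyaw %.3f"%np.arctan2(Rm[1,1],Rm[0,1]),"zaxis",Rm[:,2].round(3))
E
python3 - <<'E'
from h import *
s=st(); rel(s)
p=snapshot("wrist"); save(p,"w1.png")
# world cloud from wrist
z=p["range_z"]; v,u=np.mgrid[:480,:640]
c=np.stack([(u-p["cx"])/p["fx"]*z,(v-p["cy"])/p["fy"]*z,z],-1)
T=np.array(p["hand_eye"]); t=c@T[:3,:3].T+T[:3,3]
w=t@R.from_quat(s["eef_rot"]).as_matrix().T+np.array(s["tool_pos"])
for n in("lever","panel"):
    for r in finder.masks_of(p,n)[:1]:
        q=w[r["pixels"]&(z>0)]; print(n,r["p"],r["extent"],np.percentile(q,[2,50,98],axis=0).round(4).tolist())
        if n=="lever":
            q=q[(q[:,2]>.106)&(q[:,2]<.12)]; print(cv2.minAreaRect(q[:,:2].astype(np.float32)))
        else:
            q=q[(q[:,2]>.139)&(q[:,2]<.153)]; print(np.polyfit(q[:,1],q[:,0],1),q.min(0),q.max(0))
E
```

```text
{'clock': 4.5, 'q': [-0.163, 0.565, 0.077, 2.014, -0.078, 0.565, -0.006], 'tool_pos': [0.488, 0.009, 0.271], 'eef_rot': [0.698, 0.716, 0.0, 0.0], 'contact_force': [0.38, 0.887, 0.797], 'moment': [0.008, 0.081, 0.014], 'opening': 0.007}
tip gx -23.0 gy -97.0 z 206.7 mm yyaw 0.026 zaxis [ 0.001  0.    -1.   ]
lever 0.89 [285.4, 218.1, 347.8, 280.6] [[0.4632, -0.0198, 0.1105], [0.4839, 0.0022, 0.1122], [0.5044, 0.0226, 0.1135]]
((0.483694851398468, 0.00016210973262786865), (0.04309283196926117, 0.04615176096558571), 1.3405729532241821)
panel 0.62 [343.0, 85.6, 370.9, 297.9] [[0.5076, -0.0237, 0.0224], [0.5101, 0.0504, 0.1416], [0.5159, 0.1051, 0.1464]]
[-0.02779245  0.51335698] [ 0.50748766 -0.02225502  0.13901023] [0.51720336 0.10756639 0.14775265]
```

View pics/w1.png

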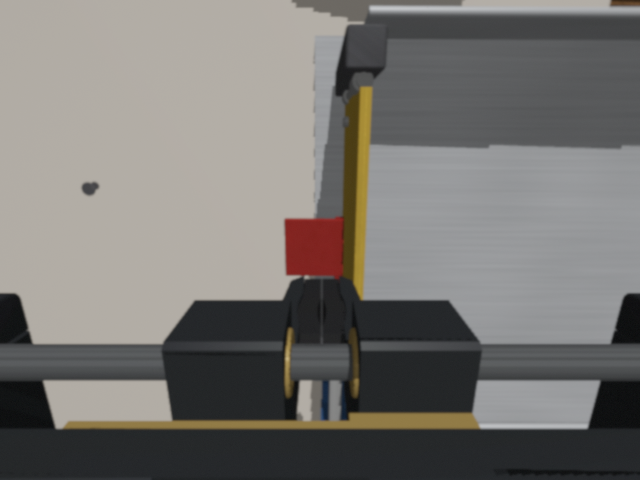

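The wrist picture shows the pad at about (315,247), just ahead of the closed fingers, with the gate edge at about x=357. It gives the pad centre as (0.484, 0.000) and moves the hinge to about (0.510, 0.110). Next I descend to just above the pad.

Request:
{"fn": "carry_out", "kwargs": {"motion": [0,0,1.0,0,0,0,0,0,1.5,0,0,0,0,0,1.5,0,0,0,0,0,1.5,0,0,0,0,0,1.5,0,0,0,0,0,1.0,0,0,0,0,0,0.5,0,0,0,0,0,0,0,0,0]}}

```text
clock: 5.65
tool_pos: [0.4877, 0.0093, 0.1855]
eef_rot: [0.696, 0.718, -0.0, -0.0]
contact_force: [0.9, 0.3, 0.3]
opening: 0.003
```

Request:
{"fn": "carry_out", "kwargs": {"motion": [0,0,0.2,0,0,0,0,0,0.1,0,0,0,0,0,0,0,0,0]}}

```text
clock: 6.02
tool_pos: [0.4878, 0.0093, 0.1828]
eef_rot: [0.696, 0.718, 0.0, 0.0]
contact_force: [0.9, -0.7, 0.1]
opening: 0.004
```

Request:
{"fn": "carry_out", "kwargs": {"motion": [0,0,0.1,0,0,0,0,0,0.1,0,0,0,0,0,0,0,0,0]}}

```text
clock: 6.4
tool_pos: [0.4877, 0.0093, 0.1806]
eef_rot: [0.696, 0.718, -0.0, -0.0]
contact_force: [0.0, 0.2, 0.4]
opening: 0.001
```

```bash
sed -i 's/^H=.*/H=np.array([.510,.110]); YAW=.026/' h.py; python3 -c "
from h import *
rel(st())"
```

```text
{'clock': 6.4, 'q': [-0.141, 0.726, 0.044, 2.087, -0.091, 0.33, 0.009], 'tool_pos': [0.488, 0.009, 0.181], 'eef_rot': [0.696, 0.718, -0.0, -0.0], 'contact_force': [0.023, 0.2, 0.393], 'moment': [-0.073, 0.064, -0.019], 'opening': 0.001}
tip gx -24.9 gy -100.1 z 116.6 mm yyaw 0.031 zaxis [-0.  0. -1.]
```

Request:
{"fn": "carry_out", "kwargs": {"motion": [0,0,0.15,0,0,0,0,0,0.15,0,0,0,0,0,0.15,0,0,0,0,0,0,0,0,0]}}

```text
clock: 6.9
tool_pos: [0.4877, 0.0093, 0.1762]
eef_rot: [0.696, 0.718, 0.0, -0.0]
contact_force: [0.1, 0.2, 1.7]
opening: 0.004
```

Request:
{"fn": "carry_out", "kwargs": {"motion": [0,0,0.1,0,0,0,0,0,0.1,0,0,0,0,0,0,0,0,0]}}

```text
clock: 7.28
tool_pos: [0.4877, 0.0094, 0.1742]
eef_rot: [0.696, 0.718, 0.0, -0.0]
contact_force: [0.4, 1.5, 2.1]
opening: 0.004
```

Request:
{"fn": "carry_out", "kwargs": {"motion": [0,0,0.1,0,0,0,0,0,0,0,0,0]}}

```text
clock: 7.52
tool_pos: [0.4877, 0.0095, 0.1731]
eef_rot: [0.696, 0.718, 0.0, -0.0]
contact_force: [-0.2, 0.6, 1.9]
opening: 0.009
```

Request:
{"fn": "carry_out", "kwargs": {"motion": [0,0,0.1,0,0,0,0,0,0,0,0,0]}}

```text
clock: 7.78
tool_pos: [0.4877, 0.0094, 0.1721]
eef_rot: [0.696, 0.718, 0.0, -0.0]
contact_force: [0.1, 0.7, 1.9]
opening: 0.004
```

Request:
{"fn": "carry_out", "kwargs": {"motion": [0,0,0.06,0,0,0,0,0,0.06,0,0,0,0,0,0,0,0,0]}}

```text
clock: 8.15
tool_pos: [0.4877, 0.0093, 0.171]
eef_rot: [0.696, 0.718, 0.0, -0.0]
contact_force: [0.3, 2.1, 1.2]
opening: 0.005
```

Request:
{"fn": "carry_out", "kwargs": {"motion": [0,0,0.06,0,0,0,0,0,0.06,0,0,0,0,0,0,0,0,0]}}

```text
clock: 8.52
tool_pos: [0.4878, 0.0093, 0.1698]
eef_rot: [0.696, 0.718, 0.0, 0.0]
contact_force: [0.6, 2.0, 1.4]
opening: 0.005
```

Request:
{"fn": "carry_out", "kwargs": {"motion": [0,0,0.06,0,0,0,0,0,0.06,0,0,0,0,0,0,0,0,0]}}

```text
clock: 8.9
tool_pos: [0.4878, 0.0092, 0.1686]
eef_rot: [0.696, 0.718, 0.0, 0.0]
contact_force: [-0.2, 1.7, 2.0]
opening: 0.003
```

Request:
{"fn": "carry_out", "kwargs": {"motion": [0,0,0.06,0,0,0,0,0,0.06,0,0,0,0,0,0,0,0,0]}}

```text
clock: 9.28
tool_pos: [0.4878, 0.0093, 0.1679]
eef_rot: [0.696, 0.718, 0.0, 0.0]
contact_force: [-1.9, 1.9, 7.9]
opening: 0.005
```

Travel is about 8 mm and the force has jumped to about 8 N, so the bar is on the buffer and past the lip. I back off slightly and close the gap to the panel.

Request:
{"fn": "carry_out", "kwargs": {"motion": [0,0,-0.03,0,0,0,0,0.1,0,0,0,0,0,0.1,0,0,0,0,0,0.1,0,0,0,0,0,0,0,0,0,0]}}

```text
clock: 9.9
tool_pos: [0.4883, 0.0093, 0.1678]
eef_rot: [0.696, 0.718, -0.002, -0.002]
contact_force: [-4.4, 1.4, 10.1]
opening: 0.006
```

```bash
python3 -c "
from h import *
rel(st())"
```

```text
{'clock': 9.9, 'q': [-0.138, 0.752, 0.04, 2.088, -0.092, 0.308, 0.01], 'tool_pos': [0.488, 0.009, 0.168], 'eef_rot': [0.696, 0.718, -0.002, -0.002], 'contact_force': [-4.44, 1.39, 10.053], 'moment': [0.115, 1.151, -0.029], 'opening': 0.006}
tip gx -24.6 gy -100.1 z 103.8 mm yyaw 0.031 zaxis [-0.005 -0.    -1.   ]
```

Request:
{"fn": "carry_out", "kwargs": {"motion": [0,0,-0.05,0,0,0,0,0,0,0,0,0]}}

```text
clock: 10.15
tool_pos: [0.4893, 0.0091, 0.1681]
eef_rot: [0.696, 0.718, -0.001, -0.001]
contact_force: [-3.1, 0.7, 4.9]
opening: 0.008
```

Request:
{"fn": "carry_out", "kwargs": {"motion": [0,0,-0.02,0,0,0,0,0.1,0,0,0,0,0,0,0,0,0,0]}}

```text
clock: 10.52
tool_pos: [0.4926, 0.0091, 0.1684]
eef_rot: [0.696, 0.718, 0.001, 0.001]
contact_force: [-1.4, -1.3, 2.0]
opening: 0.003
```

```bash
python3 -c "
from h import *
rel(st())"
```

```text
{'clock': 10.525, 'q': [-0.138, 0.753, 0.041, 2.081, -0.091, 0.308, 0.01], 'tool_pos': [0.493, 0.009, 0.168], 'eef_rot': [0.696, 0.718, 0.001, 0.001], 'contact_force': [-1.426, -1.252, 2.034], 'moment': [-0.205, 0.09, -0.016], 'opening': 0.003}
tip gx -19.9 gy -100.4 z 104.4 mm yyaw 0.031 zaxis [ 0.002 -0.    -1.   ]
```

Request:
{"fn": "carry_out", "kwargs": {"motion": [0,0.1,0,0,0,0,0,0.1,0,0,0,0,0,0,0,0,0,0]}}

```text
clock: 10.9
tool_pos: [0.494, 0.0095, 0.1684]
eef_rot: [0.696, 0.718, 0.0, 0.0]
contact_force: [-0.1, -0.4, 1.7]
opening: 0.005
```

Request:
{"fn": "carry_out", "kwargs": {"motion": [0,0.1,0,0,0,0,0,0.1,0,0,0,0,0,0.1,0,0,0,0,0,0,0,0,0,0]}}

```text
clock: 11.4
tool_pos: [0.4969, 0.0096, 0.1684]
eef_rot: [0.696, 0.718, 0.0, 0.0]
contact_force: [-0.4, -0.5, 2.1]
opening: 0.005
```

Run:
```python
from h import *
rel(st())
for n in("scene","side"):
    p=snapshot(n); w=cloud(p)
    m=finder.masks_of(p,"panel")[0]["pixels"]; m=cv2.erode(m.astype(np.uint8),np.ones((3,3)))>0
    q=w[m]; q=q[~np.isnan(q[:,0])]
    q=q[(q[:,2]>.02)&(q[:,2]<.142)&(abs(q[:,0]-.52)<.04)]
    for _ in range(4):
        k=np.polyfit(q[:,1],q[:,0],1); r=q[:,0]-np.polyval(k,q[:,1]); q=q[abs(r)<max(2*r.std(),.002)]
    print(n,"x=%.4f%+.4f y"%(k[1],k[0]),q[:,1].min(),q[:,1].max(),r.std())
    if n=="side": cv2.imwrite("pics/s2.png",cv2.resize(p["frame"][180:300,260:400,::-1],None,fx=5,fy=5))
```

```text
{'clock': 11.4, 'q': [-0.138, 0.756, 0.042, 2.067, -0.091, 0.32, 0.01], 'tool_pos': [0.497, 0.01, 0.168], 'eef_rot': [0.696, 0.718, 0.0, 0.0], 'contact_force': [-0.434, -0.523, 2.053], 'moment': [-0.14, 0.128, -0.007], 'opening': 0.005}
tip gx -15.6 gy -100.0 z 104.4 mm yyaw 0.031 zaxis [ 0.  0. -1.]
scene x=0.5169-0.0824 y -0.13963253207048265 0.10159271331162202 0.0009241411896594933
side x=0.5178-0.0799 y -0.13705880471513138 0.10361856529318736 0.001223584732372633
```

View pics/s2.png

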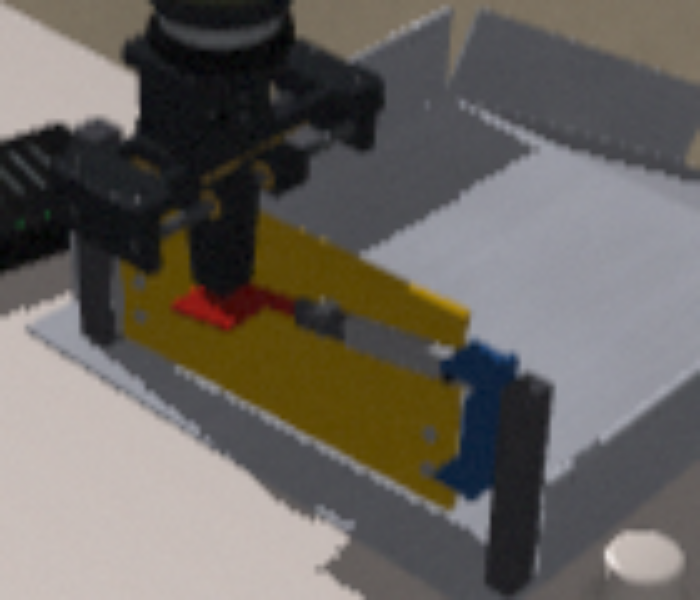

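The gate has started to swing: fitted yaw is 0.08 against 0.026 shut, so it is about 0.055 rad open. The side picture shows the fingers on the red pad (225,300) and the bar still under the blue catch (450,360). I continue along the arc about the hinge.

Request:
{"fn": "carry_out", "kwargs": {"motion": [-0.05,0.4,0,0,0,-0.04,-0.05,0.4,0,0,0,-0.04,-0.05,0.4,0,0,0,-0.04,0,0,0,0,0,0]}}

```text
clock: 12.1
tool_pos: [0.51, 0.009, 0.1685]
eef_rot: [0.652, 0.759, 0.001, 0.001]
contact_force: [-0.5, 0.3, 1.2]
opening: 0.007
```

```bash
python3 -c "
from h import *
rel(st())"
```

```text
{'clock': 12.1, 'q': [-0.119, 0.763, 0.018, 2.03, -0.037, 0.347, 0.081], 'tool_pos': [0.51, 0.009, 0.169], 'eef_rot': [0.652, 0.759, 0.001, 0.001], 'contact_force': [-0.516, 0.293, 1.22], 'moment': [-0.029, -0.115, 0.034], 'opening': 0.007}
tip gx -2.5 gy -100.9 z 104.5 mm yyaw 0.152 zaxis [ 0.002  0.    -1.   ]
```

Request:
{"fn": "carry_out", "kwargs": {"motion": [-0.07,0.5,0,0,0,-0.05,-0.07,0.5,0,0,0,-0.05,-0.07,0.5,0,0,0,-0.05,-0.07,0.5,0,0,0,-0.05,-0.07,0.5,0,0,0,-0.05,-0.07,0.5,0,0,0,-0.05,-0.07,0.5,0,0,0,-0.05,0,0,0,0,0,0]}}

```text
clock: 13.1
tool_pos: [0.5447, 0.0149, 0.1685]
eef_rot: [0.509, 0.861, 0.001, 0.001]
contact_force: [0.4, 1.4, -0.1]
opening: 0.011
```

```bash
cat >> h.py <<'E'
def gate(n="side"):
    p=snapshot(n); w=cloud(p); m=finder.masks_of(p,"panel")
    if not m: print("no panel"); return p
    m=cv2.erode(m[0]["pixels"].astype(np.uint8),np.ones((3,3)))>0
    q=w[m]; q=q[~np.isnan(q[:,0])]; q=q[(q[:,2]>.02)&(q[:,2]<.15)]
    l=cv2.fitLine(q[:,:2].astype(np.float32),cv2.DIST_HUBER,0,.001,.001).ravel()
    d=l[:2]*(1 if l[0]>0 else -1); print(n,"gate angle %.3f"%(np.arctan2(d[1],d[0])+np.pi/2-YAW),len(q))
    return p
def trel():
    s=monitor.get_state(); p=np.array(s["tool_pos"]); Rm=R.from_quat(s["eef_rot"]).as_matrix(); tip=p+.064*Rm[:,2]
    d=np.r_[tip[:2]-H,0]; print("hinge->tip in tool axes mm x %.1f y %.1f"%tuple((Rm.T@d)[:2]*1e3),"z %.1f"%(tip[2]*1e3),"tool angle %.3f"%(np.arctan2(Rm[1,1],Rm[0,1])-YAW), "F tool",(Rm.T@s["contact_force"]).round(2),"q",np.round(s["q"],2), s["clock"])
E
python3 -c "
from h import *
trel(); gate(); gate('scene')"
```

```text
hinge->tip in tool axes mm x -100.1 y -15.2 z 104.5 tool angle 0.476 F tool [0.99 1.03 0.1 ] q [-0.07  0.79 -0.06  1.92  0.1   0.43  0.29] 13.1
side gate angle 2.625 4
scene gate angle 0.527 372
```

Request:
{"fn": "carry_out", "kwargs": {"motion": [-0.07,0.5,0,0,0,-0.05,-0.07,0.5,0,0,0,-0.05,-0.07,0.5,0,0,0,-0.05,-0.07,0.5,0,0,0,-0.05,-0.07,0.5,0,0,0,-0.05,-0.07,0.5,0,0,0,-0.05,-0.07,0.5,0,0,0,-0.05,-0.07,0.5,0,0,0,-0.05]}}

```text
clock: 14.3
tool_pos: [0.5783, 0.0353, 0.1684]
eef_rot: [0.327, 0.945, 0.0, 0.0]
contact_force: [-2.3, -1.6, 1.2]
opening: 0.006
```

```bash
python3 -c "
from h import *
trel(); gate('scene')"
```

```text
hinge->tip in tool axes mm x -99.9 y -16.5 z 104.4 tool angle 0.878 F tool [ 0.81 -2.65 -1.25] q [-0.04  0.82 -0.17  1.81  0.24  0.53  0.53] 14.3
scene gate angle 0.907 258
```

Request:
{"fn": "carry_out", "kwargs": {"motion": [-0.07,0.5,0,0,0,-0.05,-0.07,0.5,0,0,0,-0.05,-0.07,0.5,0,0,0,-0.05,-0.07,0.5,0,0,0,-0.05,-0.07,0.5,0,0,0,-0.05,-0.07,0.5,0,0,0,-0.05,-0.07,0.5,0,0,0,-0.05,-0.07,0.5,0,0,0,-0.05]}}

```text
clock: 15.4
tool_pos: [0.602, 0.0677, 0.1684]
eef_rot: [0.133, 0.991, 0.0, 0.0]
contact_force: [0.4, -0.5, 1.8]
opening: 0.002
```

```bash
python3 -c "
from h import *
trel(); gate('scene'); p=gate('side'); save(p,'s3.png')"
```

```text
hinge->tip in tool axes mm x -99.9 y -16.6 z 104.4 tool angle 1.278 F tool [-0.48 -0.42 -1.75] q [-0.03  0.85 -0.28  1.73  0.37  0.61  0.78] 15.4
scene gate angle 1.299 865
side gate angle 1.312 1474
```

Request:
{"fn": "carry_out", "kwargs": {"motion": [-0.07,0.5,0,0,0,-0.05,-0.05,0.4,0,0,0,-0.04,0,0,0,0,0,0,0,0,-0.3,0,0,0,0,0,-0.4,0,0,0,0,0,-0.4,0,0,0,0,0,-0.4,0,0,0,0,0,-0.4,0,0,0]}}

```text
clock: 16.6
tool_pos: [0.6049, 0.0756, 0.1876]
eef_rot: [0.09, 0.996, -0.0, -0.0]
contact_force: [0.4, 0.3, -0.1]
opening: 0.002
```

Request:
{"fn": "carry_out", "kwargs": {"motion": [0,-0.2,0,0,0,0,0,-0.5,0,0,0,0,0,-0.8,-0.8,0,0,0,0,-0.8,-1.5,0,0,0,0,-0.8,-2,0,0,0,0,-0.8,-2,0,0,0,0,-0.8,-2,0,0,0,0,0,0,0,0,0]}}

```text
clock: 17.6
tool_pos: [0.5976, 0.0284, 0.2726]
eef_rot: [0.091, 0.996, 0.0, 0.002]
contact_force: [-0.1, 0.5, -0.2]
opening: 0.006
```

Run:
```python
from h import *
trel(); gate('scene'); p=gate('side'); w=cloud(p)
for t in("lever","bar"):
    r=finder.masks_of(p,t)
    for x in r[:1]:
        q=w[x["pixels"]]; print(t,x["p"],x["extent"],np.nanpercentile(q,[5,50,95],axis=0).round(3).tolist())
cv2.imwrite("pics/s4.png",cv2.resize(p["frame"][160:310,240:440,::-1],None,fx=4,fy=4))
```

```text
hinge->tip in tool axes mm x -101.2 y -64.3 z 208.6 tool angle 1.363 F tool [0.19 0.51 0.23] q [ 0.09  0.7  -0.37  1.68  0.33  0.82  0.96] 17.6
scene gate angle 1.387 1214
no panel
lever 0.69 [311.4, 205.5, 327.1, 215.7] [[0.594, 0.045, 0.111], [0.613, 0.065, 0.113], [0.635, 0.082, 0.115]]
bar 0.49 [336.2, 192.3, 357.6, 205.6] [[0.698, 0.054, 0.099], [0.739, 0.062, 0.11], [0.783, 0.073, 0.116]]
```

View pics/s4.png

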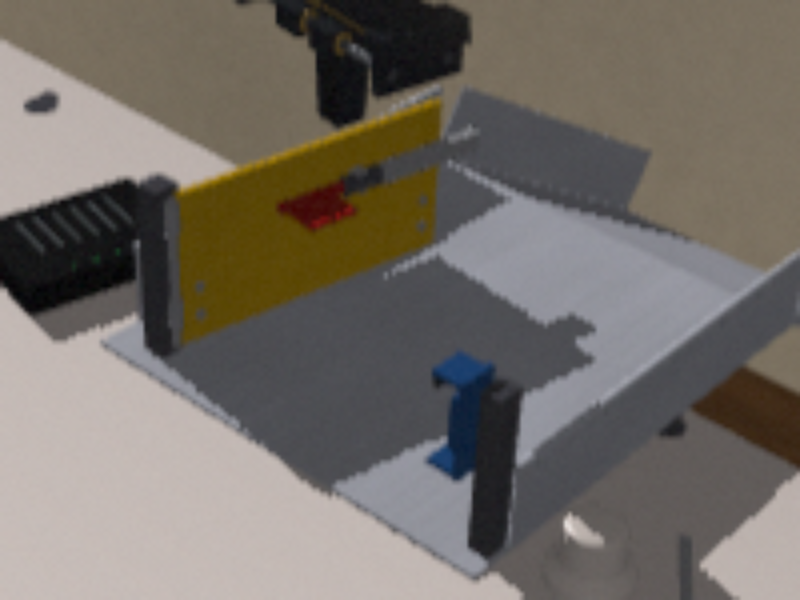

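The gate stands open at about 1.39 rad with the fingers clear above it. The pad is back at its rest height (z about 0.113), so the bar is down, and I can hand in.

```bash
python3 -c "
from h import *
print(workorder.finish_job())"
```

```text
the job is handed in; nothing more can be done
None
```

The gate is open at about 1.39 rad (1.2 needed), the latch bar has dropped back, and the job was handed in at about 17.6 s of the 56 s allowed. Handing in gives no verdict, so success rests on my own last checks.

- **Latch:** I pressed the lever pad with closed fingertips. The bar met the buffer at about 8 mm of pad travel. The highest force I read on the tool was about 11 N, against the 15 N limit.
- **First push:** The fingers stuck on the pad at first, so I eased the press to about 2 N. The gate then started to move.
- **Swing:** I carried the gate round its hinge at about 0.4 rad/s with the lever held down, then lifted off and backed away.
- **Last checks:** The pad is back at rest height (z about 0.113 m), the bar is level, and the tool is clear with almost no force on it. The final gate angle comes from the scene camera only, because the finder missed the panel in the last side picture. The two views had agreed within about 0.01 rad just before release.
- **Not checked:** I did not re-measure the other things on the bench. The arm's path stayed clear of them and I felt no contact there. Forces were read only between moves, so a brief peak during a move would not show.

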